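Roll the thumbwheel to close the gauge gap

ROBOT

A 6-joint arm with a two-finger parallel gripper is mounted at the origin on a cart in front of the work surface, level with it; the furniture and walls round the work are solid. World frame = base frame: x ahead of the robot, y to its left, z up, the work surface at z = 0. Lengths are in mm, angles in rad, forces in N, time in s.
With the tool pointing down it reaches from about 275 to 1000 mm from the base axis. Payload 8.4 kg.
Tool frame: the origin (TCP) lies between the finger pads; the fingertips stand 22 mm ahead of it and the grasp point (between the pads) lies 3 mm ahead of it (r.nose_length is the distance from the TCP to the fingertips, in mm); z points along the fingers, y is the direction in which the jaws open and shut (so a half turn about z gives the same grasp; the last joint's range is limited). The gripper opens to 85 mm and grips with 20 to 120 N. Pads are 22 mm wide; open, the fingers measure 114 mm over their backs; the gripper's body (76 mm by 85 mm) begins 54 mm behind the grasp point. The pads swing forward as they close: fully open they stand 13 mm farther back than shut.
Start: joints at [-1.135, 0.353, 1.633, -0, 1.155, -0.002], TCP at [264.966, -566.057, 253.281] pointing down, gripper open.
Joint ranges: [-2.63, 2.63], [-0.92, 2.1], [0.06, 2.66], [-1.3, 4.44], [0, 2.69], [-3.02, 3.02]. Speed limits (rad/s): [2.22, 2.22, 2.79, 3.14, 3.14, 3.14].

INTERFACE

Orientations are given as [roll, pitch, yaw] about the fixed x, y, z axes, in that order (R = Rz(yaw) Ry(pitch) Rx(roll)).
In Python, from rig import r, viewer, order gives the robot as it stands.
- The arm moves only by the shell command python3 -m inch 'ROWS' [FORCE]. ROWS is JSON, a list of rows, each a list of 7 numbers: the opening, from 0 (shut) to 1 (fully open), then the shift along the tool's x, y, z in mm, then the turn, a rotation vector about the tool's x, y, z in degrees. A call has 1 to 8 rows; each row shifts and turns the pose as measured when the row begins, along the tool's axes as they then stand; what a row does not reach is not made up. A row lasts 1/10 s, in which the tool goes at most 50 mm and 8.59 degrees, less where a joint would pass 70% of its speed; a pose out of reach is approached as far as the arm can. A call is refused whole if a number of a shift passes 50 or a number of a turn 8.59, either way. A call with a gripper value outside its range is refused whole. The fingers move at their own pace and stop on an object; FORCE is the grip in N (left out, the last holds). Time passes only in rows, so rows that do not move let the fingers close. It gives the time, the measured TCP pose, the force and the opening at its end, in the units of the state.
- r.sense(): the state, without advancing time (a new reading comes with each control period).
- viewer.grab_frame(name): name is "side" or "top"; returns the picture (384x512x3 uint8, red, green, blue); there is no depth.
- viewer.camera_params(name): a dict with "intrinsics" (3x3 intrinsics, pixels), "pose" (4x4, takes a point from camera to world coordinates). Camera axes: x right, y up, looking along -z (the intrinsics and any distortion apply to the point x, -y, -z); pixel columns grow to the right and rows downward; lengths in mm; the calibration is good to about 2 mm. A picture is of the moment at which its call begins. camera_params takes no time and is no camera call.
- order.sign_off(): hands the job in, once; it reports no verdict.
The state is a dict: "clock": time; "qpos": joint angles; "qvel": joint speeds; "joint_efforts": joint torques, N m; "eef_pos": TCP position; "tcp_rot": TCP orientation; "contact_force": force on the tool from outside, world axes, zero at the start; "wrist_torque": the same for the moment, N m; "opening": opening from 0.0 (shut) to 1.0 (fully open).
Only numpy, scipy, OpenCV 4.12 (cv2) and the standard library are available. Lean on these libraries where they do the work, as an engineer would, in place of code of your own. Each camera call takes 0.05 s, during which the arm holds its last target.

TASK

Roll the knurled thumbwheel of the gap fixture with a fingertip, stroke by stroke over its top, until the gap between the jaws has closed so far that the index fin of the sliding jaw stands in line with the fin of the gauge mark; if you overshoot, roll it back. Only stroke the wheel from above, do not grip it; do not touch the sliding jaw or the gauge mark, and leave the loose parts beside the fixture where they are.

Things in the scene. Friction and masses are not known exactly. Their poses are not given: they have to be found in the camera images.
- fixture: Gap fixture bolted to the table: flat aluminium base plate 104 x 236 x 10 mm. Origin: on the table, about under the plate's middle. z up; y is the slide direction, from the upright knurled wheel (at y = -75 mm) to the face of the fixed dark steel jaw (y = +75 mm, 46 mm high); x points away from the mark rail (at x = -46 mm). The sliding jaw is in between.
- wheel_top (a point): Topmost point of the knurled wheel, 80 mm above the table; axes as the fixture's. At this point the rim runs along the fixture's y. Walls stand on both sides of the wheel (fixture x from -18 to -12 mm and from +12 to +34 mm), at most 60 mm high, so the wheel rises 20 mm above them.
- jaw_index (a point): Tip of the index fin, a thin upright dark steel fin (3 mm thick) on the mark side of the sliding jaw at the middle of its length; top edge, 36 mm above the table; axes as the fixture's. It moves with the jaw.
- mark_line (a point): Tip of the gauge mark's upright dark steel fin (3 mm thick), facing the jaw's index fin, 36 mm above the table; axes as the fixture's. The fins are in line when point jaw_index and this point have the same place along the fixture's y.
- turned_sample_2: Bystander: turned steel sample, diameter 20 mm, 50 mm high, standing loose beside the fixture on the mark side. Origin: centre of its underside.
- star_knob: Bystander: loose black star knob 36 x 40 x 19 mm beside the wheel on the mark side. Origin: centre of its underside.
- vial_screws: Bystander: loose small vial with white cap, diameter 30 mm, 56 mm high, on the far side of the fixture. Origin: centre of its underside.
- wheel: Knurled steel wheel, radius 30, 16 mm wide, origin at its centre; turns about its x (level axle). Rigid: it does not give when pressed; 3 to 10 N of press is plenty. Grippy rim (friction about 1); 1 to 2 N along the rim turns it and it stays where left. Rolling its top towards the fixed jaw (fixture +y) closes the jaw the same way, 1 mm per 2 mm of rim; rolling back opens it.
- jaw: Sliding jaw: dark steel block 54 x 30 x 26 mm, top 46 mm above the table, driven by the wheel. Origin: at table height under the block's middle; it travels along the fixture's y from 0 (gap between the jaw faces 60 mm) to +50 mm (gap 10 mm). A flat rack bar joins it to the wheel housing.
- mark: Gauge mark: a small black rider 16 x 12 x 10 mm with a thin upright dark steel fin, on the rail beside the jaw. Origin: on the fixture's y axis at table height, level with the fin along y. Set beforehand; stays where it is.

How it is judged (in metres and radians):
On the way:
1. the wheel is being rolled under a fingertip: a finger presses on it and the jaw has moved on by 5 mm (contact force between the fingers and wheel above 0.5 N and distance of jaw_index from where it was at the start of the episode above 0.005 m), for 0.05 s.
At the end, for the whole second after the job is handed in: The index fin of the sliding jaw is in line with the gauge mark's fin to within 1.5 mm along the slide, and the jaw is at rest (y of jaw_index in the frame of mark_line between -0.0015 and 0.0015 m and linear speed of jaw below 0.001 m/s); the robot touches nothing.
It fails at once if the sliding jaw is pushed directly (contact force between any of the fingers, the arm and jaw above 1 N).
It fails at once if the gauge mark is touched or shifted (contact force between any of the fingers, the arm and mark above 1 N or distance of mark_line from where it was at the start of the episode above 0.002 m).
It fails at once if the wheel is gripped between the fingers instead of stroked from above (contact force between the fingers and wheel above 0.5 N and z of the grasp point in the frame of wheel_top below 0.004 m).
It fails at once if a loose part beside the fixture is moved by more than 10 mm or lifted (distance of any of turned_sample_2, vial_screws, star_knob from where it was at the start of the episode above 0.01 m).
It also fails if it takes over 58 s, if anything falls off the work surface, if the arm or the gripper's body presses on something with over 40 N, if the wrist force passes 120 N, or if a joint passes its speed limit or range.

## Working session

There is one attempt and no reset: what is moved stays moved. The work goes in short steps, Python scripts to look and compute and a shell command to move; the robot and the scene stay as the last step left them, time stands still between calls to the robot, and variables do not carry over. Pictures are saved under pics/ and viewed, and the job is handed in when it is done.

```bash
ls; mkdir -p pics
python3 - <<'E'
from rig import r, viewer, order
import cv2
print(r.sense(), r.nose_length)
for n in ("side","top"):
    im=viewer.grab_frame(n); cv2.imwrite(f"pics/{n}0.png",im[:,:,::-1])
    p=viewer.camera_params(n); print(n,p)
E
```

```text
pics
{'clock': 0.0, 'qpos': array([-1.13535512e+00,  3.53664157e-01,  1.63415315e+00,  5.86765246e-06,
        1.15518994e+00, -2.43911886e-03]), 'qvel': array([-1.97916712e-04, -6.02922927e-04,  6.26294868e-04, -1.57563368e-04,
       -2.03184478e-03,  8.95566666e-05]), 'joint_efforts': array([ 1.29313339e-03, -6.05251694e+01, -3.42064869e+01,  5.23353879e-05,
        9.59328900e-03,  5.79779766e-06]), 'eef_pos': array([ 264.80088601, -565.63082557,  252.54352372]), 'tcp_rot': array([-3.14017808e+00, -8.81513930e-06,  4.37877951e-01]), 'contact_force': array([0.23234055, 0.3477893 , 0.06219647]), 'wrist_torque': array([-0.03762144, -0.08576442,  0.00650228]), 'opening': 0.9962790968646705} 22.0
side {'intrinsics': array([[473.58352574,   0.        , 246.01554018],
       [  0.        , 473.58352574, 186.83443058],
       [  0.        ,   0.        ,   1.        ]]), 'pose': array([[-9.90970671e-01,  6.96396351e-02, -1.14575087e-01,
         4.39049472e+02],
       [-1.34078786e-01, -5.15286854e-01,  8.46464611e-01,
         8.46387071e+02],
       [-9.15492226e-05,  8.54183692e-01,  5.19971357e-01,
         5.16275781e+02],
       [ 0.00000000e+00,  0.00000000e+00,  0.00000000e+00,
         1.00000000e+00]])}
top {'intrinsics': array([[442.55929349,   0.        , 256.08057276],
       [  0.        , 442.55929349, 189.18106027],
       [  0.        ,   0.        ,   1.        ]]), 'pose': array([[ 2.54905852e-02,  9.92776705e-01, -1.17237553e-01,
         4.33064664e+02],
       [-9.99560883e-01,  2.35393448e-02, -1.79983176e-02,
         1.16216595e+02],
       [-1.51086153e-02,  1.17644859e-01,  9.92940792e-01,
         9.06547530e+02],
       [ 0.00000000e+00,  0.00000000e+00,  0.00000000e+00,
         1.00000000e+00]])}
```

View pics/side0.png

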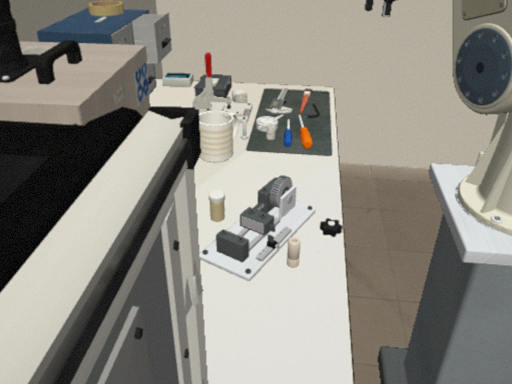

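View pics/top0.png

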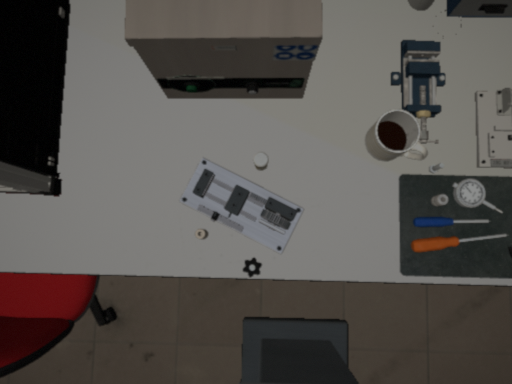

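Run:
```python
import cv2
a=cv2.imread("pics/side0.png")[165:285,190:350]; cv2.imwrite("pics/side0z.png",cv2.resize(a,None,fx=5,fy=5,interpolation=cv2.INTER_CUBIC))
a=cv2.imread("pics/top0.png")[145:285,170:330]; cv2.imwrite("pics/top0z.png",cv2.resize(a,None,fx=4,fy=4,interpolation=cv2.INTER_CUBIC))
```

```text
(no output)
```

View pics/side0z.png

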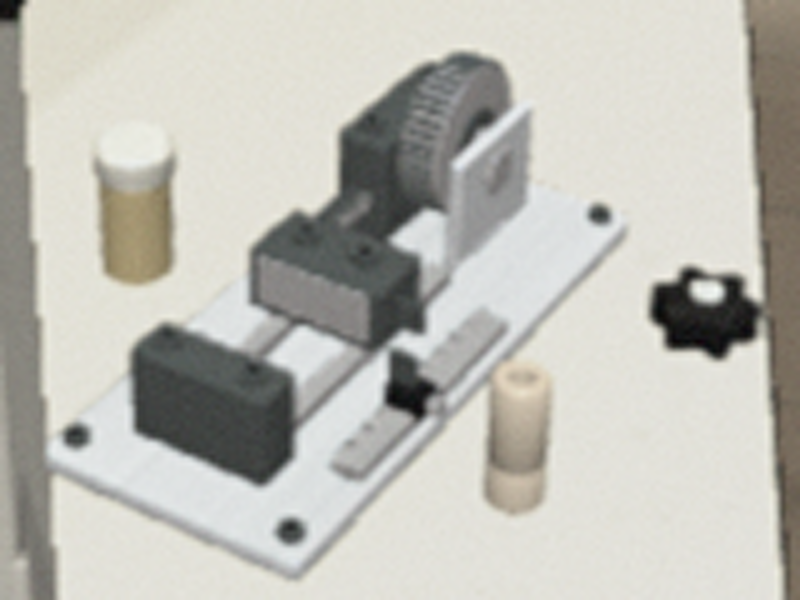

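View pics/top0z.png

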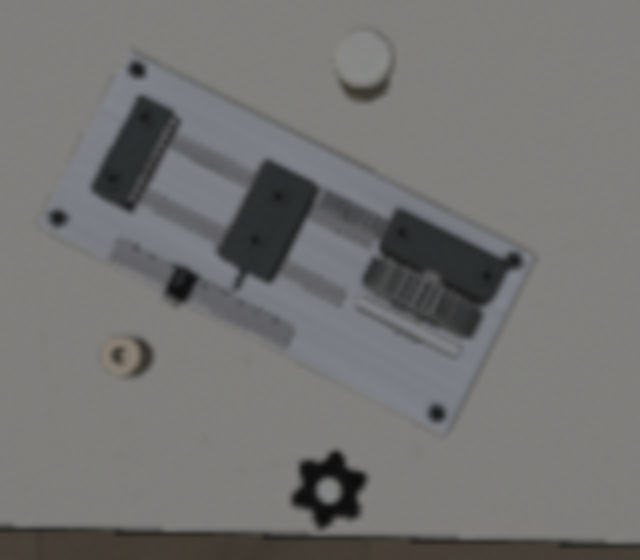

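```bash
cat > h.py <<'E'
import numpy as np
from rig import r, viewer
def ray(n,uv):
    p=viewer.camera_params(n);K,T=p["intrinsics"],p["pose"]
    d=np.linalg.inv(K)@[uv[0],uv[1],1.]; d=T[:3,:3]@(d*[1,-1,-1]); return T[:3,3],d
def onplane(n,uv,z):
    o,d=ray(n,uv); return o+d*(z-o[2])/d[2]
def proj(n,X):
    p=viewer.camera_params(n);K,T=p["intrinsics"],p["pose"]
    c=T[:3,:3].T@(np.asarray(X,float)-T[:3,3]); c=K@(c*[1,-1,-1]); return c[:2]/c[2]
Z={"top":(4,170,145),"side":(5,190,165)}
def zz(n,u,v): s,a,b=Z[n]; return ((u+.5)/s-.5+a,(v+.5)/s-.5+b)
def fit(P,F):  # rigid 2D
    P,F=np.array(P)[:,:2],np.array(F,float); pc,fc=P.mean(0),F.mean(0)
    U,S,V=np.linalg.svd((F-fc).T@(P-pc)); R=V.T@np.diag([1,np.linalg.det(V.T@U.T)])@U.T
    return R,pc-R@fc,np.linalg.norm((F-fc)@R.T-(P-pc),axis=1)
E
python3 - <<'E'
from h import *
# fixture: +y toward fixed jaw(left), x away from mark rail (up in top picture)
c=dict(top=[(133,50),(535,258),(447,435),(42,232)],side=[(150,318),(630,228),(297,577),(50,458)])
F=[(52,118),(52,-118),(-52,-118),(-52,118)]
P=[onplane("top",zz("top",*u),10) for u in c["top"]]
R,t,e=fit(P,F); print("top",R,t,e,np.degrees(np.arctan2(R[1,0],R[0,0])))
FS=[(-52,-118),(-52,118),(52,118)]
PS=[onplane("side",zz("side",*u),10) for u in c["side"][1:]]
R2,t2,e2=fit(PS,FS); print("side",R2,t2,e2,np.degrees(np.arctan2(R2[1,0],R2[0,0])))
def fx(p): return R.T@(p[:2]-t)
for n,u,z in [("top",(238,287),36),("top",(183,278),36),("side",(420,290),36),("side",(402,350),36)]:
    print(n,u,fx(onplane(n,zz(n,*u),z)), R2.T@(onplane(n,zz(n,*u),z)[:2]-t2))
print("wheeltop",R@[0,-75]+t,R2@[0,-75]+t2)
print(fx(onplane("top",zz("top",420,290),80)))
for n,RR,tt in(("top",R,t),("side",R2,t2)):
    w=np.r_[RR@[0,-75]+tt,80]; print(proj("top",w),proj("side",w))
E
```

```text
top [[ 0.90284328  0.42996979]
 [-0.42996979  0.90284328]] [505.41236331 161.124135  ] [1.48205994 3.56878733 3.27201891 3.79022084] -25.465642897745496
side [[ 0.90022466  0.43542573]
 [-0.43542573  0.90022466]] [503.10530877 169.79906156] [4.28643295 1.55584121 4.47464595] -25.81238661528767
top (238, 287) [-32.00516201   9.73747301] [-26.20935141   2.7387745 ]
top (183, 278) [-40.32997029  35.96766884] [-34.69274669  28.91811007]
side (420, 290) [-28.20657791   3.48769632] [-22.37301458  -3.48789953]
side (402, 350) [-40.52865798  36.47077953] [-34.89447546  29.42000914]
wheeltop [473.16462913  93.41088932] [470.44837928 102.28221214]
[  4.46283039 -70.81967416]
[275.55623759 220.27572751] [282.66975762 177.1705776 ]
[270.76513918 221.61651089] [283.82992813 179.703264  ]
```

Run:
```python
import cv2
from h import *
for n,(y0,y1,x0,x1) in dict(top=(145,285,170,330),side=(165,285,190,350)).items():
    im=cv2.imread(f"pics/{n}0.png")[y0:y1,x0:x1]
    b,g,rr=[im[:,:,i].astype(int) for i in range(3)]
    d=b-rr
    print(n,np.percentile(d,[5,25,50,75,95]))
    m=((d>4)).astype(np.uint8)*255
    m=cv2.morphologyEx(m,cv2.MORPH_OPEN,np.ones((3,3)))
    cv2.imwrite(f"pics/m_{n}.png",cv2.resize(m,None,fx=4,fy=4,interpolation=0))
    cs,_=cv2.findContours(m,cv2.RETR_EXTERNAL,cv2.CHAIN_APPROX_NONE)
    c=max(cs,key=cv2.contourArea); h=cv2.convexHull(c)
    ap=cv2.approxPolyDP(h,4,True)[:,0]+[x0,y0]; print(ap.tolist())
    if n=="top":
        W=np.array([onplane(n,q+[x0,y0],10)[:2] for q in c[:,0]],np.float32); print(cv2.minAreaRect(W))
```

```text
top [-7. -4. -3.  1. 10.]
[[200, 162], [209, 161], [298, 206], [300, 214], [283, 248], [274, 249], [185, 203], [183, 194]]
((507.07672119140625, 162.7378692626953), (231.76315307617188, 100.43223571777344), 64.23809051513672)
side [-25. -12.  -9.  -2.   4.]Traceback (most recent call last):
  File "<stdin>", line 12, in <module>
ValueError: max() iterable argument is empty
```

```bash
python3 -c "
import cv2,numpy as np
a=cv2.imread('pics/m_top.png');b=cv2.imread('pics/m_side.png')
cv2.imwrite('pics/m.png',cv2.resize(np.vstack([a,b]),None,fx=.57,fy=.57))"
```

```text
(no output)
```

View pics/m.png

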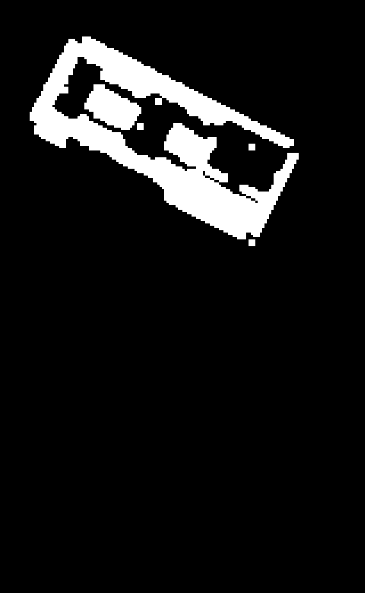

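Run:
```python
import cv2
import numpy as np
a=cv2.imread("pics/side0.png")[215:255,255:295]; b=cv2.imread("pics/top0.png")[200:232,205:245]
f=lambda a:cv2.resize(a,None,fx=14,fy=14,interpolation=cv2.INTER_NEAREST)
cv2.imwrite("pics/s0f.png",f(a)); cv2.imwrite("pics/t0f.png",np.clip(f(b)*1.5,0,255))
```

```text
[ WARN:0@0.118] global loadsave.cpp:1063 imwrite_ Unsupported depth image for selected encoder is fallbacked to CV_8U.
```

View pics/s0f.png

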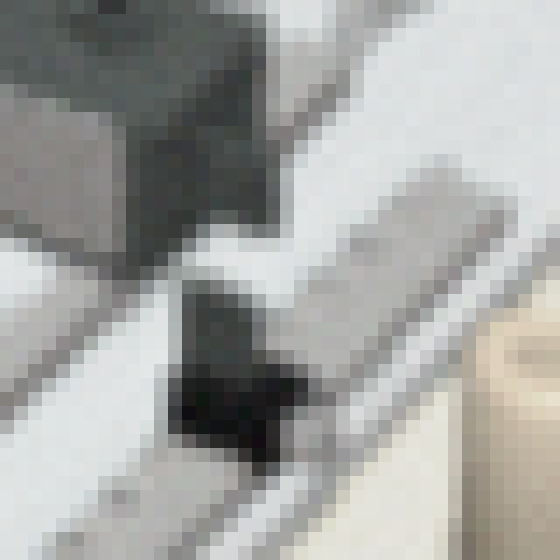

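View pics/t0f.png

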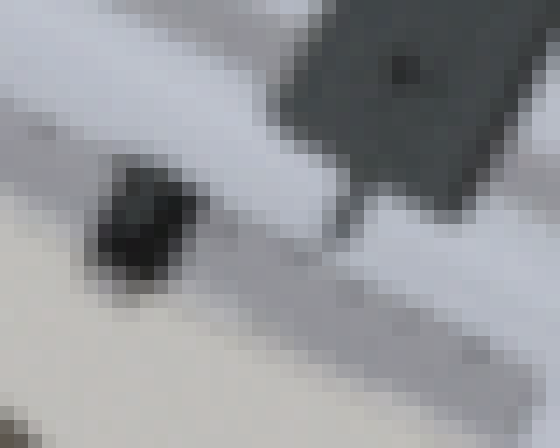

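```bash
python3 -m inch '[[0,33,-36,0,0,0,0],[0,33,-36,0,0,0,0],[0,33,-36,0,0,0,0],[0,33,-36,0,0,0,0],[0,33,-36,0,0,0,0],[0,33,-36,0,0,0,0],[0,33,-36,0,0,0,0],[0,33,-36,0,0,0,0]]' 20
```

```text
clock: 0.9
eef_pos: [381.9, -187.5, 249.9]
tcp_rot: [-3.14, 0.001, 0.429]
contact_force: [1.1, 0.0, 0.4]
opening: -0.0
```

```bash
python3 -m inch '[[0,32,-35,0,0,0,0],[0,32,-35,0,0,0,0],[0,32,-35,0,0,0,0],[0,32,-35,0,0,0,0],[0,32,-35,0,0,0,0],[0,15,-17,0,0,0,0],[0,0,0,0,0,0,-8],[0,0,0,0,0,0,-8]]'; python3 -m inch '[[0,0,0,0,0,0,-8],[0,0,0,0,0,0,-8],[0,0,0,0,0,0,-6],[0,0,0,0,0,0,0]]'
```

```text
clock: 1.7
eef_pos: [462.6, 77.3, 249.9]
tcp_rot: [-3.14, -0.001, 0.72]
contact_force: [-0.1, -0.0, 0.1]
opening: 0.002
clock: 2.1
eef_pos: [461.6, 78.2, 248.7]
tcp_rot: [-3.138, -0.001, 1.126]
contact_force: [0.1, -0.3, -0.3]
opening: 0.001
```

```bash
python3 -m inch '[[0,11,4,30,0,0,0],[0,0,0,40,0,0,0],[0,0,0,40,0,0,0],[0,0,0,20,0,0,0],[0,0,0,0,0,0,0]]'
python3 - <<'E'
from h import *
import cv2
for n,(y0,y1,x0,x1) in dict(top=(145,285,170,330),side=(165,285,190,350)).items():
    im=viewer.grab_frame(n)[:,:,::-1]; cv2.imwrite(f"pics/{n}1.png",cv2.resize(im[y0:y1,x0:x1],None,fx=4,fy=4,interpolation=2))
s=r.sense();print(s["eef_pos"],s["contact_force"])
E
```

```text
clock: 2.6
eef_pos: [471.6, 87.2, 115.9]
tcp_rot: [3.141, -0.003, 1.108]
contact_force: [-0.8, 0.1, 0.1]
opening: -0.002
[473.04720068  87.44025213 118.26788603] [0.07157705 0.78650777 0.82385694]
```

View pics/side1.png

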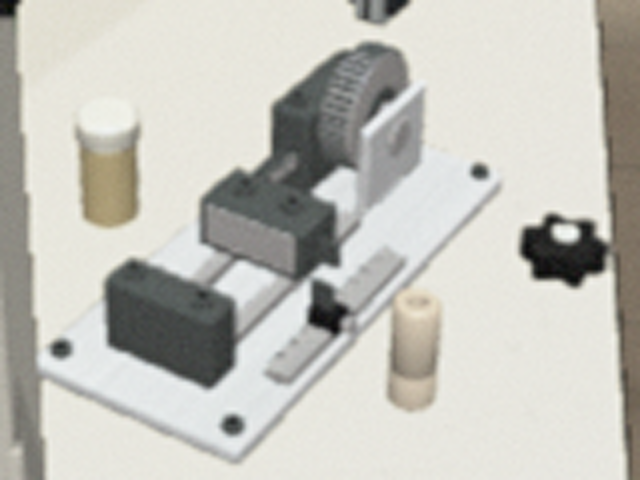

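View pics/top1.png

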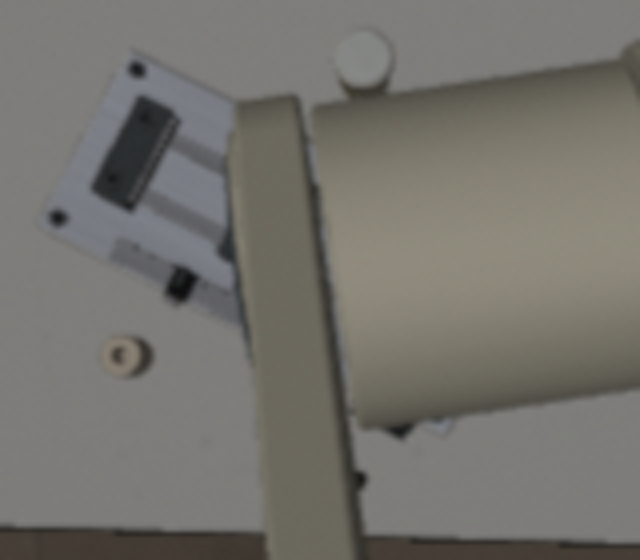

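```bash
python3 -m inch '[[0,-3,-2,8,0,0,0],[0,0,0,3,0,0,0],[0,0,0,2,0,0,0],[0,0,0,0,0,0,0]]'
```

```text
clock: 3.1
eef_pos: [472.4, 85.9, 108.2]
tcp_rot: [3.133, -0.01, 1.107]
contact_force: [0.4, -0.0, -0.1]
opening: -0.003
```

```bash
for i in 1 2; do python3 -m inch '[[0,0,0,2,0,0,0],[0,0,0,1.5,0,0,0]]' ; done
```

```text
clock: 3.3
eef_pos: [473.1, 86.0, 105.4]
tcp_rot: [3.132, -0.011, 1.107]
contact_force: [-0.6, -0.7, -0.9]
opening: -0.002
clock: 3.5
eef_pos: [473.4, 86.1, 101.8]
tcp_rot: [3.131, -0.011, 1.107]
contact_force: [-1.5, 0.0, 7.5]
opening: 0.003
```

```bash
python3 -m inch '[[0,4,0,0,0,0,0],[0,5,0,0,0,0,0]]'
```

```text
clock: 3.7
eef_pos: [477.1, 93.8, 102.0]
tcp_rot: [3.132, -0.01, 1.106]
contact_force: [-1.5, -0.4, 2.1]
opening: -0.0
```

```bash
python3 -m inch '[[0,4,0,0.5,0,0,0],[0,5,0,0.5,0,0,0]]';  python3 - <<'E'
from h import *
import cv2
im=viewer.grab_frame("side")[:,:,::-1]; cv2.imwrite("pics/side2.png",im);cv2.imwrite("pics/side2z.png",cv2.resize(im[165:285,190:350],None,fx=5,fy=5,interpolation=2))
s=r.sense();print(s["eef_pos"],s["contact_force"])
E
```

```text
clock: 3.9
eef_pos: [481.4, 102.4, 101.7]
tcp_rot: [3.132, -0.01, 1.106]
contact_force: [-2.1, 0.9, 4.4]
opening: -0.001
[481.73847828 102.99104427 101.66918405] [-1.88111409  1.39966857  5.30686487]
```

View pics/side2z.png

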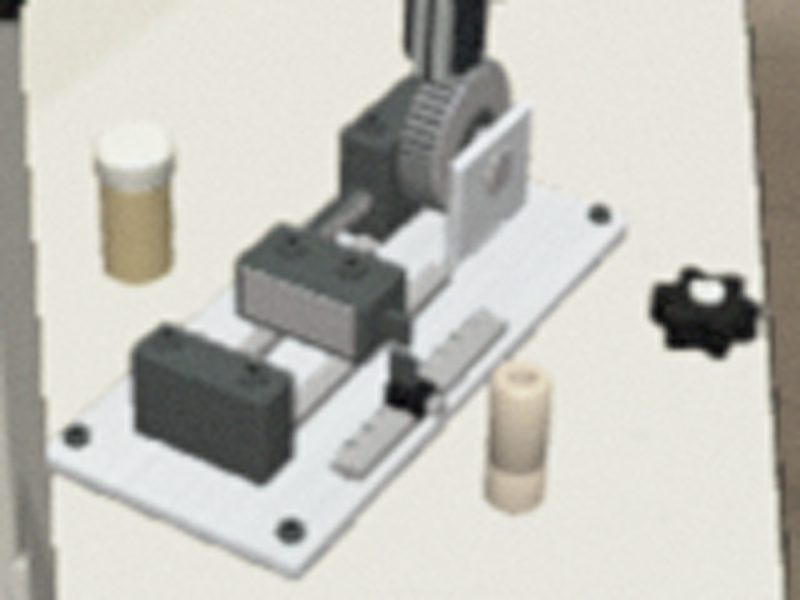

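```bash
python3 -m inch '[[0,0,0,-7,0,0,0],[0,-10,0,0,0,0,0],[0,-10,0,0,0,0,0],[0,0,0,3,0,0,0],[0,0,0,0,0,0,0]]'
```

```text
clock: 4.45
eef_pos: [471.7, 83.5, 105.5]
tcp_rot: [3.132, -0.01, 1.106]
contact_force: [-1.0, 0.1, -1.1]
opening: -0.001
```

```bash
python3 -m inch '[[0,3,-1,2,0,0,0],[0,0,0,1.7,0,0,0],[0,0,0,0.5,0,0,0]]'
```

```text
clock: 4.75
eef_pos: [472.7, 86.9, 101.6]
tcp_rot: [3.132, -0.011, 1.105]
contact_force: [-5.7, 0.1, 18.8]
opening: -0.001
```

```bash
python3 -m inch '[[0,4,0,-0.1,0,0,0],[0,5,0,0.2,0,0,0],[0,4,0,0.3,0,0,0],[0,4,0,0.3,0,0,0]]';  python3 - <<'E'
from h import *
import cv2
im=viewer.grab_frame("side")[:,:,::-1]; cv2.imwrite("pics/side3.png",im);cv2.imwrite("pics/side3z.png",cv2.resize(im[165:285,190:350],None,fx=5,fy=5,interpolation=2))
s=r.sense();print(s["eef_pos"],s["contact_force"])
E
```

```text
clock: 5.15
eef_pos: [480.5, 103.2, 101.8]
tcp_rot: [3.132, -0.01, 1.106]
contact_force: [-2.5, -0.3, 3.5]
opening: 0.002
[480.81837537 103.68834749 101.71089917] [-1.59434499  1.45168477  3.22160139]
```

View pics/side3z.png

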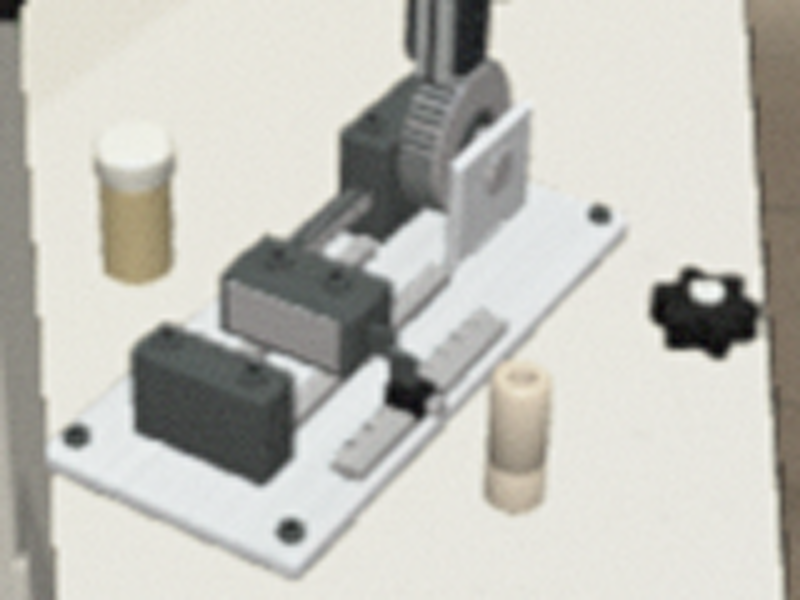

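```bash
python3 -m inch '[[0,0,0,-7,0,0,0],[0,-9,-1,0,0,0,0],[0,-9,0,0,0,0,0],[0,0,0,4,0,0,0],[0,0,0,2,0,0,0],[0,0,0,0,0,0,0]]'
```

```text
clock: 5.8
eef_pos: [470.8, 86.5, 102.0]
tcp_rot: [3.132, -0.011, 1.106]
contact_force: [0.2, 0.1, 0.5]
opening: -0.001
```

```bash
python3 -m inch '[[0,0,0,0.5,0,0,0],[0,0,0,0,0,0,0]]';python3 -m inch '[[0,4,0,0.1,0,0,0],[0,4,0,0.2,0,0,0],[0,4,0,0.3,0,0,0],[0,0,0,0,0,0,0]]';  python3 -m inch '[[0,0,0,-8,0,0,0],[0,0,0,-8,0,0,0]]';python3 - <<'E'
from h import *
import cv2
im=viewer.grab_frame("side")[:,:,::-1]; cv2.imwrite("pics/side4.png",im);cv2.imwrite("pics/side4z.png",cv2.resize(im[205:255,245:305],None,fx=12,fy=12,interpolation=2))
E
```

```text
clock: 6.0
eef_pos: [470.9, 86.5, 101.9]
tcp_rot: [3.133, -0.011, 1.106]
contact_force: [-1.8, -0.2, 4.8]
opening: 0.003
clock: 6.4
eef_pos: [476.4, 98.0, 102.1]
tcp_rot: [3.133, -0.01, 1.106]
contact_force: [-1.0, 0.3, 3.0]
opening: 0.005
clock: 6.6
eef_pos: [475.8, 98.2, 118.0]
tcp_rot: [3.135, -0.009, 1.106]
contact_force: [0.6, -0.2, -0.4]
opening: -0.001
```

View pics/side4z.png

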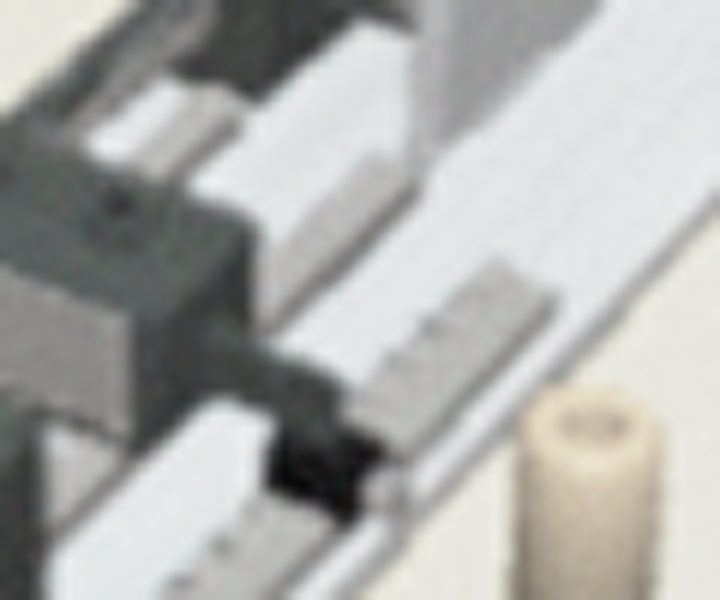

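```bash
python3 -m inch '[[0,0,0,-45,0,0,0],[0,-45,0,-20,0,0,0],[0,-45,0,0,0,0,0],[0,-45,0,0,0,0,0],[0,-45,0,0,0,0,0],[0,-45,0,0,0,0,0],[0,-45,0,0,0,0,0],[0,0,0,0,0,0,0]]';python3 - <<'E'
from h import *
import cv2
im=np.mean([viewer.grab_frame("top")[:,:,::-1].astype(float) for _ in range(3)],0); cv2.imwrite("pics/top5.png",im)
im2=np.mean([viewer.grab_frame("side")[:,:,::-1].astype(float) for _ in range(3)],0); cv2.imwrite("pics/side5.png",im2)
cv2.imwrite("pics/top5z.png",np.clip(cv2.resize(im[195:235,200:250],None,fx=14,fy=14,interpolation=0)*1.5,0,255).astype(np.uint8))
cv2.imwrite("pics/side5z.png",cv2.resize(im2[215:260,250:300],None,fx=13,fy=13,interpolation=0).astype(np.uint8))
E
```

```text
clock: 7.45
eef_pos: [354.5, -151.6, 188.2]
tcp_rot: [3.121, -0.012, 1.11]
contact_force: [0.4, 0.1, -0.4]
opening: 0.001[ WARN:0@3.838] global loadsave.cpp:1063 imwrite_ Unsupported depth image for selected encoder is fallbacked to CV_8U.
```

View pics/top5z.png

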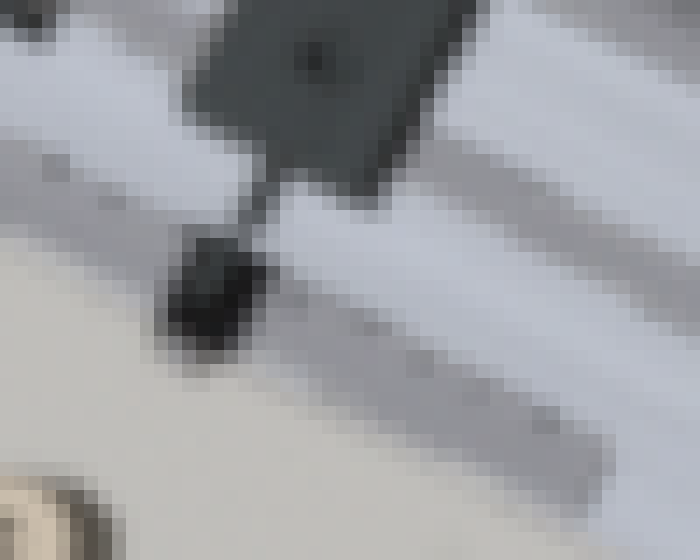

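View pics/side5z.png

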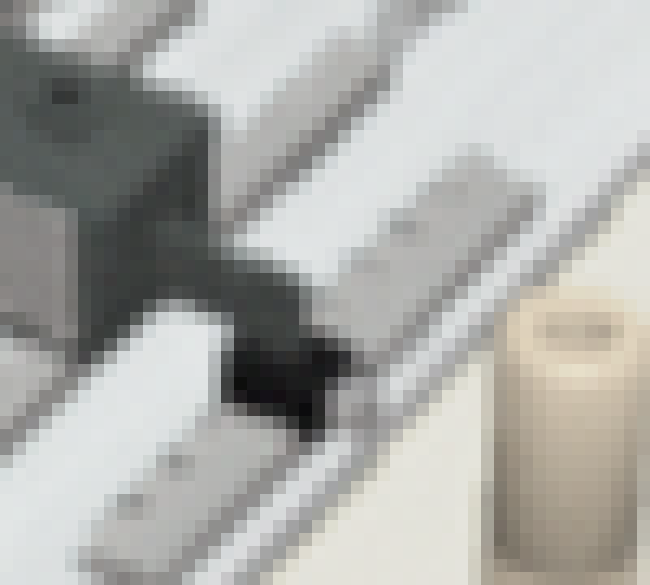

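```bash
cat > rect.py <<'E'
import cv2,sys
from h import *
def rect(n,path,out,O,z=36):
    a=np.radians(-25.76);R=np.array([[np.cos(a),-np.sin(a)],[np.sin(a),np.cos(a)]])
    im=cv2.imread(path)
    xs=np.arange(-60,-15,.25); ys=np.arange(5,65,.25)   # rows: x descending, cols: y
    m=np.array([[proj(n,np.r_[R@[x,y]+O,z]) for y in ys] for x in xs[::-1]],np.float32)
    w=cv2.remap(im,m[...,0],m[...,1],cv2.INTER_CUBIC); cv2.imwrite(out,cv2.resize(w,None,fx=3,fy=3)); 
    return w
if __name__=="__main__":
    k=sys.argv[1]
    for n,O in (("top",(507,162.7)),("side",(503.1,169.8))):
        rect(n,f"pics/{n}{k}.png",f"pics/r_{n}{k}.png",np.array(O))
E
python3 rect.py 5
```

```text
Traceback (most recent call last):
  File "rect.py", line 13, in <module>
    rect(n,f"pics/{n}{k}.png",f"pics/r_{n}{k}.png",np.array(O))
    ~~~~^^^^^^^^^^^^^^^^^^^^^^^^^^^^^^^^^^^^^^^^^^^^^^^^^^^^^^^
  File "rect.py", line 7, in rect
    m=np.array([[proj(n,np.r_[R@[x,y]+O,z]) for y in ys] for x in xs[::-1]],np.float32)
                 ~~~~^^^^^^^^^^^^^^^^^^^^^^
  File "h.py", line 9, in proj
    p=viewer.camera_params(n);K,T=p["intrinsics"],p["pose"]
ValueError: time passes only in moves, steps and waits
```

```bash
sed -i 's/viewer.camera_params(n);/cp(n);/; s/^from rig import r, viewer/from rig import r, viewer\nimport functools\ncp=functools.lru_cache(None)(lambda n: viewer.camera_params(n))/' h.py; python3 rect.py 5; python3 -c "
from rig import r;print(r.sense()['clock'])"
```

```text
7.75
```

View pics/r_top5.png

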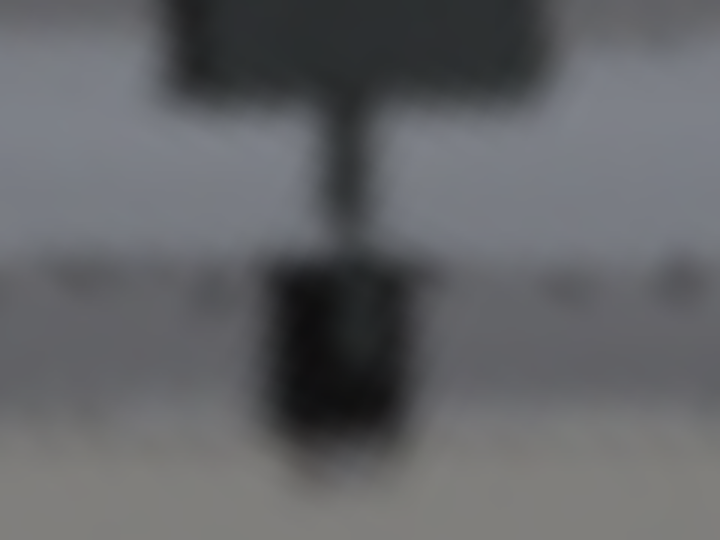

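View pics/r_side5.png

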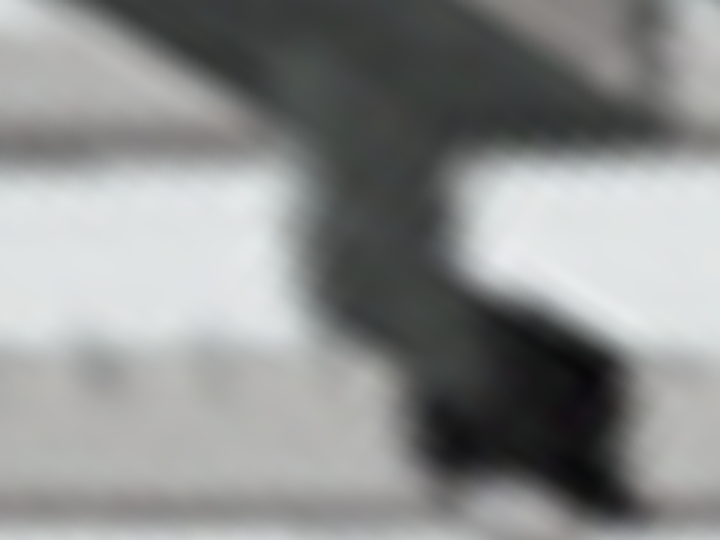

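```bash
cat > prof.py <<'E'
from rect import *
k=sys.argv[1]
def cross(g,lvl):
    s=np.sign(g-lvl); i=np.where(s[:-1]!=s[1:])[0]
    return [round(5+.25*(j+(lvl-g[j])/(g[j+1]-g[j])),2) for j in i]
t=rect("top",f"pics/top{k}.png","pics/x.png",np.array((507,162.7))).mean(2)
s=rect("side",f"pics/side{k}.png","pics/x2.png",np.array((503.1,169.8))).mean(2)
xs=np.arange(-60,-15,.25)[::-1]
print("top: x, half-level crossings, min pos")
for x in np.arange(-24,-48,-1.):
    g=t[np.argmin(abs(xs-x))]; print(x,cross(g,85),"min",g.min().round(), "|", g[80:150:4].round().astype(int).tolist())
print("side")
for x in np.arange(-24,-50,-1.): print(x,cross(s[np.argmin(abs(xs-x))],145))
E
python3 prof.py 5
```

```text
top: x, half-level crossings, min pos
-24.0 [np.float64(22.06), np.float64(25.0), np.float64(25.0), np.float64(25.5), np.float64(25.5), np.float64(26.4), np.float64(37.83)] min 44.0 | [85, 86, 81, 81, 84, 82, 71, 57, 48, 44, 52, 65, 80, 86, 88, 87, 86, 89]
-25.0 [np.float64(31.11), np.float64(36.4)] min 46.0 | [105, 107, 105, 105, 104, 100, 87, 70, 51, 47, 59, 77, 95, 103, 109, 109, 108, 108]
-26.0 [np.float64(31.57), np.float64(35.91)] min 52.0 | [124, 123, 120, 122, 120, 114, 98, 75, 56, 53, 65, 87, 105, 116, 122, 121, 123, 123]
-27.0 [np.float64(31.76), np.float64(35.78)] min 53.0 | [128, 130, 131, 128, 124, 120, 104, 79, 58, 54, 69, 90, 106, 122, 127, 130, 128, 127]
-28.0 [np.float64(31.77), np.float64(35.77)] min 53.0 | [129, 129, 130, 129, 127, 120, 101, 80, 61, 54, 67, 90, 110, 122, 126, 130, 130, 129]
-29.0 [np.float64(31.81), np.float64(35.86)] min 52.0 | [129, 129, 129, 128, 127, 118, 104, 79, 58, 52, 66, 89, 112, 122, 127, 129, 128, 128]
-30.0 [np.float64(31.68), np.float64(35.75), np.float64(35.75)] min 52.0 | [127, 127, 127, 128, 126, 115, 101, 78, 57, 53, 67, 91, 110, 1
[... 3076 characters left out ...]
 np.float64(43.14)]
-36.0 [np.float64(29.85), np.float64(43.18)]
-37.0 [np.float64(29.86), np.float64(43.34)]
-38.0 [np.float64(29.96), np.float64(44.05)]
-39.0 [np.float64(30.15), np.float64(45.44)]
-40.0 [np.float64(30.47), np.float64(48.75), np.float64(48.75)]
-41.0 [np.float64(30.7), np.float64(51.22)]
-42.0 [np.float64(31.36), np.float64(53.03)]
-43.0 [np.float64(31.88), np.float64(54.83)]
-44.0 [np.float64(32.67), np.float64(56.55)]
-45.0 [np.float64(35.0), np.float64(35.0), np.float64(57.81)]
-46.0 [np.float64(36.65), np.float64(58.3)]
-47.0 [np.float64(37.23), np.float64(58.42)]
-48.0 [np.float64(37.5), np.float64(37.5), np.float64(58.51)]
-49.0 [np.float64(37.35), np.float64(58.79)]
```

```bash
python3 -m inch '[[0,45,0,0,0,0,0],[0,45,0,0,0,0,0],[0,45,0,0,0,0,0],[0,45,0,0,0,0,0],[0,45,-2,0,0,0,0],[0,40,0,20,0,0,0],[0,0,0,40,0,0,0],[0,0,0,0,0,0,0]]'
```

```text
clock: 8.55
eef_pos: [479.6, 113.4, 131.1]
tcp_rot: [3.116, -0.017, 1.133]
contact_force: [-0.6, -0.1, -0.0]
opening: 0.001
```

```bash
python3 -m inch '[[0,-21,3,10,0,0,0],[0,0,0,14,0,0,0],[0,0,0,0,0,0,0]]'
```

```text
clock: 8.85
eef_pos: [473.9, 95.8, 108.4]
tcp_rot: [3.117, -0.017, 1.139]
contact_force: [0.3, 0.2, -0.3]
opening: 0.002
```

```bash
python3 -m inch '[[0,-2,0,4,0,0,0],[0,0,0,2,0,0,0],[0,0,0,0.3,0,0,0]]'
```

```text
clock: 9.15
eef_pos: [474.2, 94.5, 104.8]
tcp_rot: [3.114, -0.018, 1.14]
contact_force: [-0.8, -0.1, 0.1]
opening: 0.003
```

```bash
python3 -m inch '[[0,0,0,2,0,0,0],[0,0,0,0.5,0,0,0]]';python3 -m inch '[[0,0,0,0.5,0,0,0],[0,0,0,0,0,0,0]]'
```

```text
clock: 9.35
eef_pos: [474.9, 94.7, 103.2]
tcp_rot: [3.113, -0.019, 1.14]
contact_force: [-0.2, 0.5, -0.3]
opening: -0.002
clock: 9.55
eef_pos: [475.1, 94.7, 102.9]
tcp_rot: [3.113, -0.019, 1.14]
contact_force: [0.4, 1.4, -0.6]
opening: 0.003
```

```bash
python3 -m inch '[[0,0,0,1,0,0,0],[0,0,0,0.5,0,0,0]]'
```

```text
clock: 9.75
eef_pos: [475.4, 94.8, 101.8]
tcp_rot: [3.113, -0.02, 1.14]
contact_force: [-3.7, -0.3, 13.5]
opening: 0.002
```

```bash
python3 -m inch '[[0,1.5,0,0,0,0,0],[0,1,0,0.1,0,0,0],[0,0,0,0,0,0,0]]'
```

```text
clock: 10.05
eef_pos: [476.3, 97.0, 102.2]
tcp_rot: [3.113, -0.019, 1.14]
contact_force: [0.1, -0.1, 1.7]
opening: 0.0
```

```bash
python3 -m inch '[[0,0,0,-10,0,0,0],[0,0,0,-45,0,0,0],[0,-45,0,-30,0,0,0],[0,-45,0,0,0,0,0],[0,-45,0,0,0,0,0],[0,-45,0,0,0,0,0],[0,-45,0,0,0,0,0],[0,-45,0,0,0,0,0]]'; python3 -m inch '[[0,0,0,0,0,0,0]]';python3 - <<'E'
from h import *
import cv2
for n in ("top","side"):
    cv2.imwrite(f"pics/{n}6.png",np.mean([viewer.grab_frame(n)[:,:,::-1].astype(float) for _ in range(4)],0).round().astype(np.uint8))
E
python3 rect.py 6; python3 prof.py 6 | sed 's/np.float64//g' | sed -n '4,14p;18,23p;34,50p'
```

```text
clock: 10.85
eef_pos: [363.6, -149.6, 187.7]
tcp_rot: [3.103, -0.021, 1.15]
contact_force: [1.9, -0.6, -0.3]
opening: -0.002
clock: 10.95
eef_pos: [361.6, -153.4, 188.3]
tcp_rot: [3.103, -0.02, 1.145]
contact_force: [0.3, -0.4, -0.1]
opening: 0.001
-26.0 [(33.03), (37.25), (37.25)] min 54.0 | [124, 123, 120, 121, 122, 124, 120, 105, 86, 65, 54, 60, 80, 102, 116, 119, 123, 123]
-27.0 [(33.19), (36.98)] min 57.0 | [128, 130, 130, 128, 128, 131, 127, 113, 90, 67, 57, 65, 85, 109, 121, 128, 128, 127]
-28.0 [(33.24), (36.92)] min 56.0 | [129, 129, 130, 130, 130, 129, 123, 113, 91, 67, 56, 65, 87, 106, 120, 128, 129, 129]
-29.0 [(33.1), (36.96)] min 57.0 | [129, 128, 128, 128, 129, 127, 123, 108, 87, 68, 57, 65, 86, 105, 119, 126, 127, 128]
-30.0 [(33.29), (37.05)] min 59.0 | [127, 127, 127, 127, 127, 127, 123, 110, 90, 69, 59, 66, 84, 104, 119, 125, 128, 127]
-31.0 [(33.33), (36.79)] min 63.0 | [126, 126, 126, 126, 126, 127, 123, 110, 93, 72, 63, 70, 89, 110, 119, 125, 127, 126]
-32.0 [(33.45), (36.48)] min 67.0 | [126, 125, 126, 126, 126, 126, 122, 114, 94, 75, 67, 76, 95, 112, 120, 126,
[... 902 characters left out ...]
39, 38, 34, 41, 59, 77, 92, 97]
-44.0 [(25.9), (40.35)] min 16.0 | [94, 83, 63, 43, 25, 18, 16, 19, 26, 33, 37, 36, 32, 40, 57, 80, 92, 97]
-45.0 [(25.77), (40.5), (40.5)] min 15.0 | [93, 80, 63, 44, 25, 18, 15, 17, 22, 29, 33, 30, 32, 43, 60, 78, 90, 98]
-31.0 [(30.66), (44.65)]
-32.0 [(30.63), (44.35)]
-33.0 [(29.95), (44.33)]
-34.0 [(29.7), (44.3)]
-35.0 [(29.73), (44.13)]
-36.0 [(29.85), (43.88)]
-37.0 [(29.87), (43.62)]
-38.0 [(29.98), (44.12)]
-39.0 [(30.19), (45.5), (45.5)]
-40.0 [(30.48), (48.56)]
-41.0 [(30.69), (51.2)]
-42.0 [(31.31), (53.07)]
-43.0 [(31.89), (54.86)]
-44.0 [(32.75), (32.75), (56.55)]
-45.0 [(34.75), (34.75), (57.8)]
-46.0 [(36.59), (58.3)]
-47.0 [(37.18), (58.46)]
```

View pics/r_top6.png

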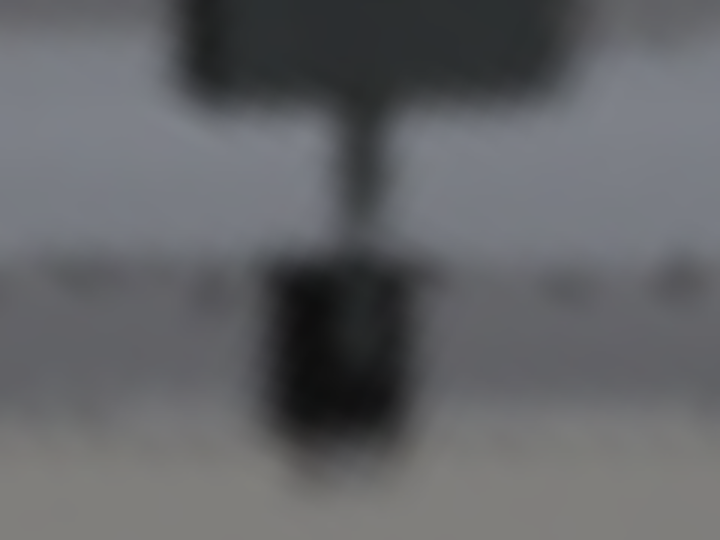

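View pics/r_side6.png

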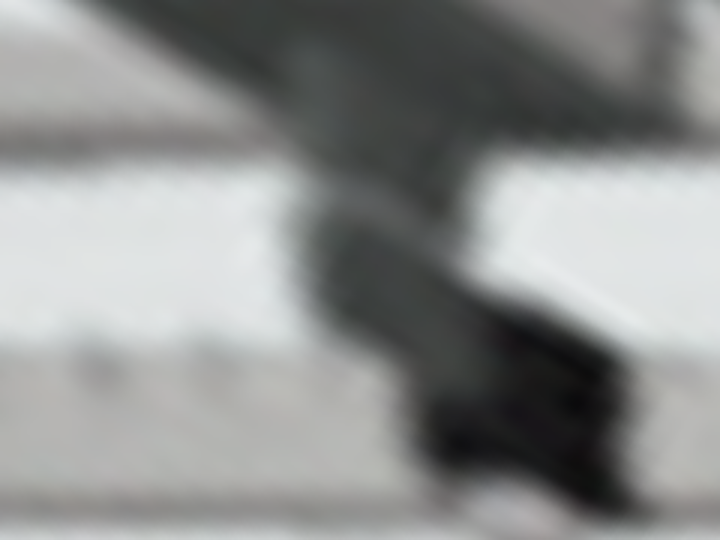

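```bash
python3 - <<'E'
import cv2
im=cv2.imread("pics/side6.png")[222:250,255:285]
cv2.imwrite("pics/side6z.png",cv2.resize(cv2.convertScaleAbs(im,alpha=1.8),None,fx=20,fy=20,interpolation=2))
E
python3 - <<'E'
import numpy as np, sys
sys.path.insert(0,'.')
from h import *
a=np.radians(-25.76);R=np.array([[np.cos(a),-np.sin(a)],[np.sin(a),np.cos(a)]])
# side-pixel direction of fixture x, y, z near fins
o=np.r_[R@[-36,35]+(503.1,169.8),36]
for d in ([1,0,0],[0,1,0],[0,0,1]):
    d3=np.r_[R@d[:2],d[2]]; print(d,proj("side",o+d3)-proj("side",o))
print(proj("side",o))
E
```

```text
[1, 0, 0] [-0.51479481 -0.20189266]
[0, 1, 0] [-0.31107255  0.30596677]
[0, 0, 1] [ 0.0150371  -0.48096962]
[268.86859401 236.51446181]
```

View pics/side6z.png

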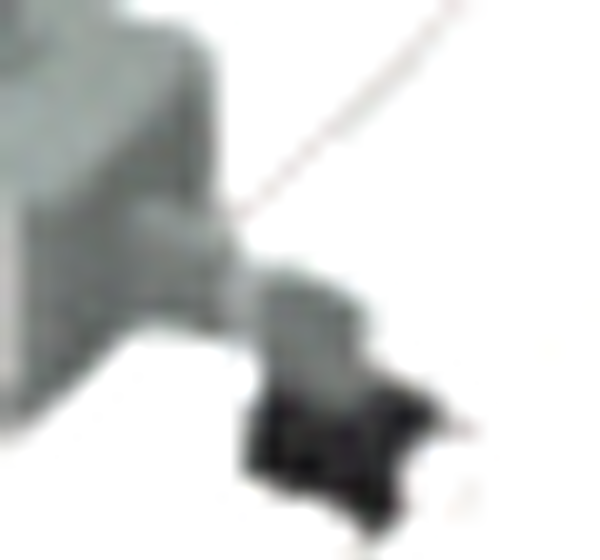

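Run:
```python
import cv2,numpy as np
im=cv2.imread("pics/side6.png").astype(float)[212:252,238:288]
g=np.clip((im-20)/(130-20),0,1)**.8*255
cv2.imwrite("pics/side6y.png",cv2.resize(g.astype(np.uint8),None,fx=15,fy=15,interpolation=0))
g=cv2.imread("pics/side6.png",0)[222:246,255:285]
print("cols",list(range(255,285)))
for i,row in enumerate(g): print(222+i,' '.join(f"{v:3d}" for v in row))
```

```text
cols [255, 256, 257, 258, 259, 260, 261, 262, 263, 264, 265, 266, 267, 268, 269, 270, 271, 272, 273, 274, 275, 276, 277, 278, 279, 280, 281, 282, 283, 284]
222  69  85  88  88  90  99 125 150 165 181 206 223 224 224 222 207 183 183 181 180 175 157 129 138 183 217 224 223 224 224
223  71  82  84  90  88  88  90  95 101 118 161 207 225 223 212 187 178 180 180 176 157 128 138 181 217 226 223 224 225 223
224  74  74  81  87  89  88  87  88  88  88 117 187 225 212 190 179 177 179 177 155 128 134 183 218 224 224 223 224 225 224
225  74  80  88  89  88  87  91  88  85  78  99 178 212 195 180 177 177 173 153 128 127 176 217 225 223 224 225 225 224 222
226  87  88  88  90  88  88  90  87  76  68  90 163 192 180 177 178 173 150 126 129 172 212 224 223 224 225 226 225 222 221
227  91  92  91  90  91  89  86  78  67  59  86 148 180 180 177 172 150 126 129 173 212 223 223 223 225 226 223 223 220 205
228  93  92  90  91  92  88  79  66  62  58  81 144 178 179 169 149 126 130 173 213 224 224 224 226 226 226 223 222 204 186
229  91  91  92  90  90  78  65  60  57  59  79 143 180 170 150 127 150 189 
[... 1331 characters left out ...]
 214 203 158  70  59  64  67  67  82 113 141 168 179 182 180 164 144 153 196 220
241  84  65  66  95 162 214 227 226 227 229 230 209 137  53  45  54  62  63  53  49  75 111 153 177 165 147 156 189 211 204
242  78  71 107 169 215 227 226 227 227 228 228 187  90  29  23  37  45  46  35  28  25  54 116 146 146 159 189 212 205 175
243 100 117 174 215 227 226 226 227 228 227 227 181  73  22  26  26  27  24  31  22  30  65 101 119 155 197 215 205 177 167
244 133 179 216 226 226 225 227 227 226 226 226 175  60  17  23  20  24  22  26  28  72 127 156 154 188 217 209 180 167 192
245 180 219 226 226 226 227 227 226 225 225 224 171  67  30  20  12  24  22  23  40 116 166 166 154 190 207 181 162 187 220
```

View pics/side6y.png

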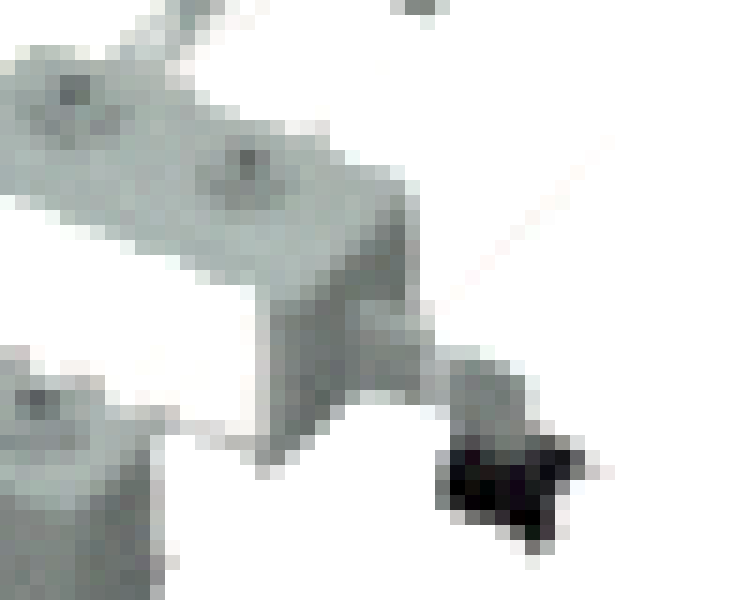

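Run:
```python
from rig import r, order
s=r.sense();print(s["clock"],s["eef_pos"],s["contact_force"])
print(order.sign_off())
```

```text
11.35 [ 364.10472874 -148.55200077  187.70827293] [-0.37940307  0.20378692  0.13266091]
the job is handed in; nothing more can be done
None
```

I rolled the wheel with the shut fingertips pressed on its top, in three strokes of about 18, 19 and 12 mm. Pictures from both cameras then showed the index fin still about 1 mm short. One more stroke of about 2.4 mm moved the jaw the last bit. I drew the arm clear, checked again and handed in at 11.4 s; sign-off gave no verdict.

**Top view:** the index fin's centre stands at y ≈ 35.1 mm and the mark's fin at y ≈ 34.9 mm. Allowing for the view of the fins' sides, I put them at about 35.5 and 35.4 mm.

**Side view:** the middles of the two fin tops lie on one line along the fixture's x, to about 0.1 pixel (about 0.2 to 0.3 mm). My first rough reading of this view, from a brightened enlargement, suggested the index fin was 1.5 to 3 mm behind. I set that aside after reading the raw pixel values.

**Other checks:**
- The plate position differed by about 8 mm between the two cameras, so I only trusted distances measured within one view.
- The press force I read was mostly 2 to 14 N, with one reading of 18.8 N, above the 3 to 10 N advised.
- The loose parts showed no shift in the pictures I viewed during the strokes; I did not measure them at the end.
- Just before hand-in the arm stood well clear of the fixture, with a contact force of about 0.4 N, which is the sensor's noise level.

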